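# Bring the stoppered cell into the photometer's light path

### The job

The stoppered cell is to be measured in the small photometer on the bench. Press down the front of its latched cover so that it pops open, push the cell carriage fully to the stop that brings the stoppered cell into the light path between the two dark blocks, then swing the cover down and press it until it stays latched shut. Only touch, press and push with the fingers: lift nothing, leave both cells sitting in the carriage, and do not disturb the beaker, small bottle and tube rack beside the photometer.

Things in the scene. Friction and masses are not known exactly. Their poses are not given: they have to be found in the camera images.
- photometer: White photometer, fixed to the bench, 235 mm deep (x -125 to 110), 180 mm wide, flat deck 60 mm above the bench. Origin: centre of its underside. x points from its front (sloping console, nearest the robot) to its rear, y to the left, z up. Under the cover, on the deck: carriage on rails along y at x = -14 mm, two dark blocks, a catch; beside the carriage (|y| over 35 mm) the deck is free.
- cover (a joint): Angle of the grey cover, rad: 0 shut and latched, 1.52 right open, -0.068 pressed to its hard end. Push-push latch: from shut, press below -0.045 and let go, and a damped spring swings it open in 1 to 2 s; from open, push it down past 0 to below -0.045 and let go, and it rests latched at 0. Each further full press changes over again. About 4 N at the pad move it; 6 to 12 N reach the end.
- press_pad (a point): Ribbed pad on the cover's flat top, in the middle, 17 mm behind the front edge, 98 mm from the hinge along the top and 53 mm above the hinge when shut (113 mm above the bench). Moves with the cover; x axis along the top towards the rear edge, z out of the top face.
- cover_hinge (a point): Middle of the hinge line (along the photometer's y) at deck height, at the cover's rear lower edge. The cover is a hood open below, 115 mm deep, 130 mm wide, 53 mm high. Right open it lies back behind the hinge: its flat top stands upright facing the rear, 53 mm behind the hinge line, up to 175 mm above the bench. The spring presses back with 2 to 4 N at its free edge all the way down.
- carriage (a joint): Position of the bare metal cell carriage along the photometer's y, m: 0 = parked midway (no cell in the light path), +0.015 and -0.015 = its two end stops. It stays where it is left; about 2 N move it.
- carriage_mid (a point): Centre of the carriage, 15 mm above the deck. It is 24 mm along x, 60 mm along y; its flat end plates, 30 mm high, face +y and -y and are what to push. Two open pockets 15 mm either side of its centre hold the cells: at the +0.015 stop the cell on its -y side is in the light path, at -0.015 the one on its +y side. Its rails, 4 mm high, end at y -52 and 52 mm.
- stoppered_cell_centre (a point): Centre of the square clear cell that has a round white stopper: 12.5 mm square, 36 mm tall, 43 mm with the 15 mm stopper. It stands loose in one of the two pockets, 3 mm above the deck; this point lies 18 mm above its underside.
- open_cell_centre (a point): Centre of the other clear cell, the same but without stopper, 36 mm tall, in the other pocket; this point lies 18 mm above its underside.
- light_path (a point): Fixed point of the photometer, 16.5 mm above the deck at x = -14, y = 0 mm, where the light passes along x between the dark blocks: lamp (x -48 to -30 mm) and detector (x 2 to 26), both y -12 to 12 and 30 mm high. The two-piece catch, 12 mm high, stands at x -61 to -51, y -19 to 19 mm.
- beaker: Clear beaker, 53 mm across, 70 mm tall, loose on the bench to the right of the photometer. Origin: centre of its underside.
- small_bottle: Small bottle, 45 mm across, 92 mm tall, loose, left of the photometer's rear. Origin: centre of its underside.
- tube_rack: Low rack with micro tubes, 48 x 112 x 32 mm, loose, left of the photometer's front. Origin: centre of its underside.

How it is judged:
By the outcome, as a careful person would: the job done as asked, in the order asked, and still so for the second after the job is handed in, with the robot touching nothing.
It also fails if it takes over 56 s, if anything falls off the work surface, if the arm or the gripper's body presses on something with over 40 N, if the wrist force passes 120 N, or if a joint passes its speed limit or range.

### The arm

A 6-joint arm with a two-finger parallel gripper is mounted at the origin on a cart in front of the work surface, level with it; the furniture and walls round the work are solid. World frame = base frame: x ahead of the robot, y to its left, z up, the work surface at z = 0. Lengths are in m, angles in rad, forces in N, time in s.
With the tool pointing down it reaches from about 0.4 to 0.825 m from the base axis. Payload 7 kg.
Tool frame: the origin (TCP) lies at the very end of the fingers, on their centre line; the grasp point (between the pads) lies 19 mm behind it; z points along the fingers, y is the direction in which the jaws open and shut (so a half turn about z gives the same grasp; the last joint's range is limited). The gripper opens to 88 mm and grips with 3 to 60 N. Pads are 19 mm wide; open, the fingers measure 130 mm over their backs; the gripper's body (78 mm by 193 mm) begins 47 mm behind the grasp point.
Start: joints at [1.496, 0.359, 0.012, 0, -1.224, -0.288], TCP at [0.24, 0.631, 0.19] pointing down, gripper open.
Joint ranges: [-3.07, 3.07], [-1.43, 2.12], [-1.02, 1.25], [-3.03, 1.67], [-3.05, -0], [-3.03, 3.03]. Speed limits (rad/s): [2.39, 2.39, 3.01, 3.14, 3.14, 3.14].

### API

Orientations are given as [roll, pitch, yaw] about the fixed x, y, z axes, in that order (R = Rz(yaw) Ry(pitch) Rx(roll)).
In Python, from station import arm, eyes, job, outline_of gives the robot as it stands.
- The arm moves only by the tool apply_moves, never from a script. Its argument "moves" is a list of rows, each a list of 5 numbers: the opening, from -1 (shut) to 1 (fully open), then the shift along the tool's x, y, z in m, then the turn about the tool's z in rad. A call has 1 to 12 rows; each row shifts and turns the commanded pose from where the row before left it, along the tool's axes as they then stand; what a row does not reach is not made up. A row lasts 1/12 s, in which the tool goes at most 41.7 mm and 7.16 degrees, less where a joint would pass 70% of its speed; a pose out of reach is approached as far as the arm can. A call with a gripper value outside its range is refused whole. The fingers move at their own pace and stop on an object; "newtons" is the grip in N (left out, the last holds). Time passes only in rows, so rows that do not move let the fingers close. It gives the time, the measured TCP pose, the force and the opening at its end, in the units of the state.
- arm.get_state(): the state, without advancing time (a new reading comes with each control period).
- eyes.grab_frame(name): name is "scene" or "top" or "wrist"; returns a dict with "color" (400x640x3 uint8, red, green, blue), "z_map" (400x640 float32, m along the optical axis (not along the pixel's ray), 0 where there is no reading), "camera_matrix" (3x3 intrinsics, pixels), "extrinsics" (4x4, takes a point from camera to world coordinates). Camera axes: x right, y up, looking along -z (the intrinsics and any distortion apply to the point x, -y, -z); pixel columns grow to the right and rows downward; lengths in m; the calibration is good to about 2 mm. A picture is of the moment at which its call begins.
- job.job_done(): hands the job in, once; it reports no verdict.
Trained networks look in a picture, given as the dict that the camera call returned (one of the last four; its "shot" number tells which), for a name from the list of things; names that differ only in an ending like _2 or _b are one class to them, and where a whole thing is asked for, a point or a joint stands for the part that bears it (a point fixed in the world has none). Each returns a list of dicts, best first, with "score" (0 to 1); they miss things now and then, are a little off and sometimes report something else, mostly with a low value. They report only what shows in the picture. A call takes as long as a camera call.
- outline_of(label, picture): "region" (400x640 bool, what is visible of it) and "extent" ([left, top, right, bottom] in pixels, round what is visible of it).
The state is a dict: "t": time; "q": joint angles; "qd": joint speeds; "joint_efforts": joint torques, N m; "eef_pos": TCP position; "ee_rot": TCP orientation; "force": force on the tool from outside, world axes, zero at the start; "moment": the same for the moment, N m; "width": finger opening in m.
Only numpy, scipy, OpenCV 4.12 (cv2) and the standard library are available. Lean on these libraries where they do the work, as an engineer would, in place of code of your own. Each camera call takes 0.05 s, during which the arm holds its last target.

## Working session

There is one attempt and no reset: what is moved stays moved. The work goes in short steps, Python scripts to look and compute and a tool call to move; the robot and the scene stay as the last step left them, time stands still between calls to the robot, and variables do not carry over. Pictures are saved under pics/ and viewed, and the job is handed in when it is done.

Besides the shell and the picture viewer there is one more tool, called after "Request:" as name(argument=value, ...), one argument or row to a line, values as JSON. apply_moves: Moves the arm, as the interface text tells. Its arguments: {"type":"object","properties":{"moves":{"type":"array","items":{"type":"array","items":{"type":"number"}}},"newtons":{"type":"number"}},"required":["moves"]}

```bash
ls; mkdir -p pics; cat > h.py <<'E'
import numpy as np, cv2
from station import arm, eyes, job, outline_of
def save(p,name): cv2.imwrite(f"pics/{name}.png",cv2.cvtColor(p["color"],cv2.COLOR_RGB2BGR))
def world(p,u=None,v=None):
    K=np.array(p["camera_matrix"]);z=p["z_map"];T=np.array(p["extrinsics"])
    if u is None: v,u=np.mgrid[0:400,0:640]
    else: u=np.asarray(u);v=np.asarray(v);z=z[v,u]
    x=(u-K[0,2])/K[0,0]*z; y=(v-K[1,2])/K[1,1]*z
    P=np.stack([x,-y,-z],-1)
    return P@T[:3,:3].T+T[:3,3]
def proj(p,X):
    K=np.array(p["camera_matrix"]);T=np.array(p["extrinsics"])
    c=(np.asarray(X)-T[:3,3])@T[:3,:3]
    return np.stack([K[0,0]*c[...,0]/-c[...,2]+K[0,2], K[1,1]*-c[...,1]/-c[...,2]+K[1,2]],-1)
E
python3 - <<'E'
from h import *
print(arm.get_state())
for n in("scene","top","wrist"):
    p=eyes.grab_frame(n); save(p,n+"0"); print(n,p["camera_matrix"],p["extrinsics"])
    for l in("photometer","cover","press_pad","beaker","small_bottle","tube_rack"):
        for r in outline_of(l,p)[:2]: print(l,r["score"],r["extent"])
E
```

```text
pics
{'t': 0.0, 'q': array([ 1.49608765e+00,  3.59400157e-01,  1.10679770e-02, -3.53127092e-04,
       -1.22408693e+00, -2.88076372e-01]), 'qd': array([-0.00013174,  0.00138009, -0.00039149,  0.00053541,  0.00077629,
       -0.00085017]), 'joint_efforts': array([-9.27269211e-04, -5.82720459e+01,  2.93044746e+01,  6.99720070e+00,
        7.10932160e-03, -1.53370070e-04]), 'eef_pos': array([0.23939312, 0.63054237, 0.18871758]), 'ee_rot': array([ 3.13994242e+00, -1.42810476e-04, -3.62905195e-01]), 'force': array([ 0.33697586, -0.24993442,  0.33842092]), 'moment': array([0.01116244, 0.01093773, 0.0075351 ]), 'width': 0.08772450029666913}
scene [[434.91225067   0.         321.13556626]
 [  0.         434.91225067 195.32621525]
 [  0.           0.           1.        ]] [[-8.16916228e-01 -2.61249222e-01  5.14195216e-01  1.00559239e+00]
 [ 5.76756066e-01 -3.69163652e-01  7.28745935e-01  6.35540316e-01]
 [-5.62124527e-04  8.91889591e-01  4.52252852e-01  4.98292275e-01]
 [ 0.00000000e+00  0.00000000e+00  0.00000000e+00  1.00000000e+00]]
photometer 0.96 [261.4, 164.1, 391.9, 255.9]
cover 0.86 
[... 634 characters left out ...]
eter 0.21 [370.7, 174.5, 401.9, 197.5]
cover 0.66 [285.7, 177.7, 348.9, 234.5]
press_pad 0.93 [285.5, 177.0, 349.0, 235.4]
beaker 0.85 [370.7, 175.3, 400.4, 198.9]
small_bottle 0.81 [231.0, 162.3, 254.5, 186.3]
tube_rack 0.63 [218.7, 208.7, 276.0, 244.8]
tube_rack 0.49 [282.8, 177.0, 348.8, 238.7]
wrist [[285.5063506    0.         317.09980261]
 [  0.         285.5063506  201.25545812]
 [  0.           0.           1.        ]] [[-3.55017154e-01  8.97828872e-01  2.60511297e-01  3.10157765e-01]
 [-9.34859786e-01 -3.40949306e-01 -9.89482231e-02  6.05759523e-01]
 [-1.74254448e-05 -2.78669852e-01  9.60386960e-01  3.85051916e-01]
 [ 0.00000000e+00  0.00000000e+00  0.00000000e+00  1.00000000e+00]]
```

```bash
python3 - <<'E'
import cv2
a=cv2.imread("pics/scene0.png")[130:310,220:460];b=cv2.imread("pics/top0.png")[130:290,190:430]
cv2.imwrite("pics/s0c.png",cv2.resize(a,None,fx=3.2,fy=3.2,interpolation=2));cv2.imwrite("pics/t0c.png",cv2.resize(b,None,fx=3.2,fy=3.2,interpolation=2))
E
```

```text
(no output)
```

View pics/s0c.png

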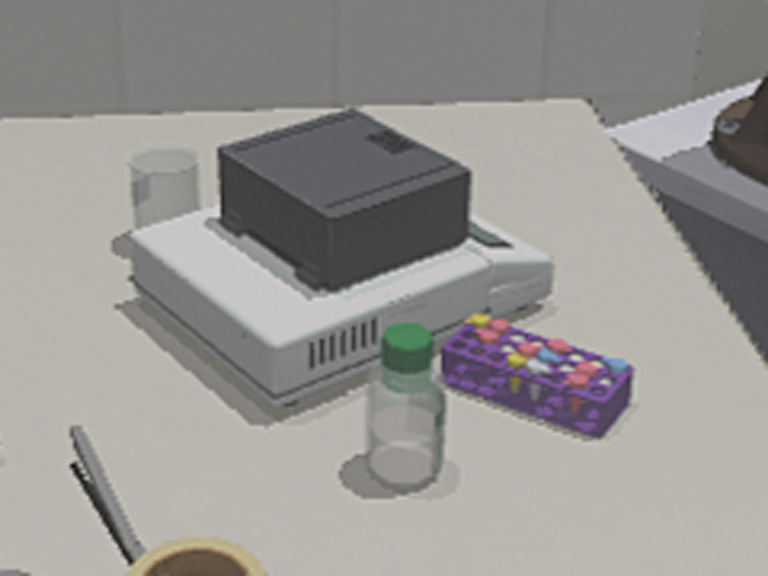

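View pics/t0c.png

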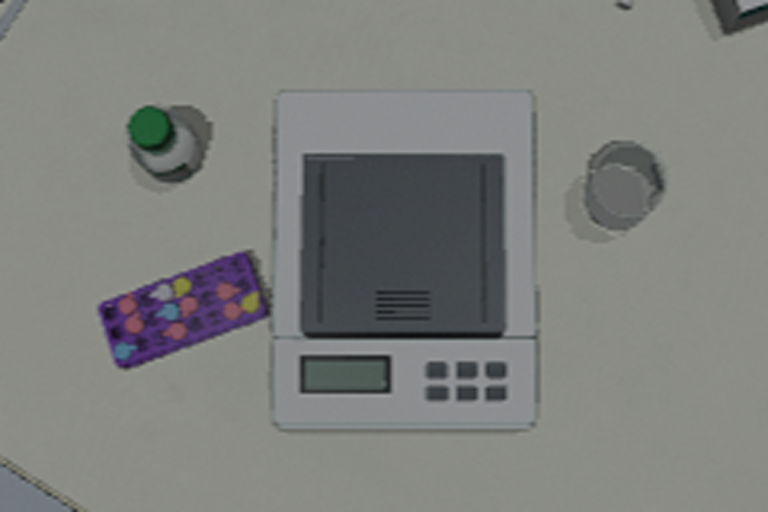

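View pics/scene0.png

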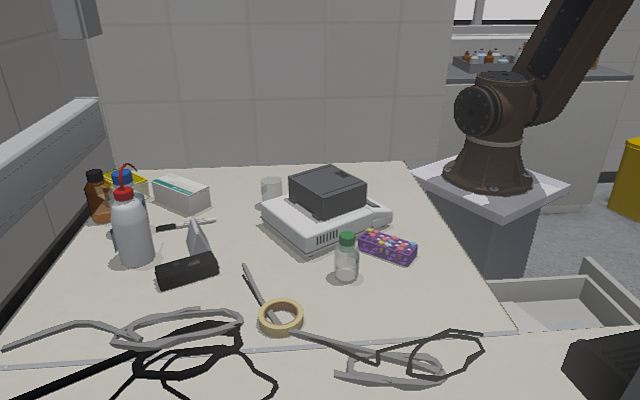

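```bash
python3 - <<'E'
from h import *
p=eyes.grab_frame("top"); W=world(p)
z=W[...,2]
def rect(m,n):
    P=W[m][:,:2].astype(np.float32)*1000
    print(n,m.sum(),cv2.minAreaRect(P), np.median(W[m][:,2]))
roi=np.zeros((400,640),bool);roi[150:280,265:365]=1
def big(m):
    n,l,s,c=cv2.connectedComponentsWithStats(m.astype(np.uint8));return l==1+np.argmax(s[1:,4])
m=big(roi&(z>0.105)&(z<0.122)); rect(m,"covertop")
m2=big(roi&(z>0.05)&(z<0.068)); rect(m2,"deck")
m3=big(roi&(z>0.03)&(z<0.125)); rect(m3,"all")
print(np.median(z[m]),np.median(z[m2]),np.median(z[280:300,300:350]))
for l in("beaker","small_bottle","tube_rack"):
    r=outline_of(l,p)[0]; mm=r["region"]&(z>0.01); q=W[mm]; print(l,q.min(0),q.max(0)); rect(mm,l)
r=outline_of("press_pad",p)[0]; rect(r["region"]&(z>.1),"pad")
# ribs: dark pixels on the cover
g=cv2.cvtColor(p["color"],cv2.COLOR_RGB2GRAY); e=m.copy(); e=cv2.erode(e.astype(np.uint8),np.ones((5,5)))>0
d=e&(g<45); v,u=np.where(d); print(np.percentile(g[m],[1,5,50,95])); print(u.min(),u.max(),v.min(),v.max())
p=eyes.grab_frame("scene"); W=world(p); z=W[...,2]
roi=np.zeros((400,640),bool);roi[150:280,250:400]=1
m=big(roi&(z>0.105)&(z<0.122)); rect(m,"scene covertop")
E
```

```text
covertop 3500 ((513.4503173828125, -46.111717224121094), (115.13270568847656, 128.83827209472656), 0.41708946228027344) 0.11341694082760767
deck 3839 ((523.5343627929688, -46.121299743652344), (210.60055541992188, 179.96469116210938), 0.40051618218421936) 0.057081857167874284
all 8604 ((512.9097290039062, -46.61614227294922), (232.15846252441406, 180.94728088378906), 0.831112802028656) 0.05892201003641595
0.11341694082760767 0.057081857167874284 8.443442897293485e-05
beaker [ 0.39168103 -0.22375487  0.01051237] [ 0.58909655 -0.06564053  0.93512307]
beaker 312 ((495.58721923828125, -132.65769958496094), (50.49064254760742, 242.07823181152344), 45.397518157958984) 0.0485757434266193
small_bottle [ 0.39168103 -0.06564053  0.0101256 ] [0.60939498 0.14165329 0.93512307]
small_bottle 412 ((489.65380859375, 41.513153076171875), (287.03564453125, 43.9640007019043), 38.85462951660156) 0.0704818434386359
tube_rack [ 0.39168103 -0.06564053  0.01020094] [0.5136642  0.16619008 0.93512307]
tube_rack 830 ((461.582275390625, 44.83435821533203), (244.5418243408203, 92.53546905517578), 78.40389251708984) 0.027996451306423475
pad 3539 ((481.36907958984375, -46.218048095703125), (179.50860595703125, 128.64039611816406), 0.19687695801258087) 0.11341597931507175
[39.99 59.   70.   75.  ]
290 323 205 229
scene covertop 1647 ((513.1743774414062, -40.78413391113281), (118.44184112548828, 132.35305786132812), 0.03594736009836197) 0.11237268489691832
```

Request:
apply_moves(
  moves=[
    [-1,0,0,-0.02,-0.09],
    [-1,0,0,-0.02,-0.09],
    [-1,0,0,-0.02,-0.09],
    [-1,0,0,-0.01,-0.093],
    [-1,0.012,0.034,0,0],
    [-1,0.012,0.034,0,0],
    [-1,0.012,0.034,0,0],
    [-1,0.012,0.034,0,0],
    [-1,0.012,0.034,0,0],
    [-1,0.012,0.034,0,0],
    [-1,0.012,0.034,0,0],
    [-1,0.012,0.034,0,0],
  ],
  newtons=20,
)

```text
t: 2.35
eef_pos: [0.3359, 0.3573, 0.2599]
ee_rot: [-3.141, -0.0, 0.0]
force: [1.1, 0.0, 0.2]
width: 0.0133
```

Request:
apply_moves(
  moves=[
    [-1,0.012,0.034,0,0],
    [-1,0.012,0.034,0,0],
    [-1,0.012,0.034,0,0],
    [-1,0.012,0.034,0,0],
    [-1,0.012,0.034,0,0],
    [-1,0.012,0.034,0,0],
    [-1,0.012,0.034,0,0],
    [-1,0.012,0.034,0,0],
    [-1,0.012,0.034,0,0],
    [-1,0.012,0.034,0,0],
    [-1,0.012,0.034,0,0],
    [-1,0,0,0,0],
  ],
)

```text
t: 3.35
eef_pos: [0.4686, -0.0196, 0.2596]
ee_rot: [3.14, 0.0, -0.004]
force: [0.8, 0.5, 0.1]
width: 0.0006
```

```bash
python3 - <<'E'
from h import *
p=eyes.grab_frame("wrist"); save(p,"w1"); print(arm.get_state()["eef_pos"])
W=world(p);z=W[...,2]
def big(m):
    n,l,s,c=cv2.connectedComponentsWithStats(m.astype(np.uint8));return l==1+np.argmax(s[1:,4])
m=big((z>0.105)&(z<0.122)); P=W[m]; print(m.sum(),P.min(0),P.max(0),np.median(P[:,2]),cv2.minAreaRect(P[:,:2].astype(np.float32)*1000))
m=big((z>0.05)&(z<0.068)); P=W[m]; print(m.sum(),P.min(0),P.max(0),np.median(P[:,2]))
E
```

```text
[ 0.46803141 -0.0177863   0.25947174]
10838 [ 0.45416726 -0.10799336  0.11014223] [0.5712561  0.02280981 0.11683381] 0.11385319383258491 ((512.7037353515625, -42.75006866455078), (115.321044921875, 130.28582763671875), 0.8064131736755371)
9470 [ 0.41722179 -0.133492    0.05000065] [0.63119441 0.04865099 0.06716481] 0.05806003070321311
```

View pics/w1.png

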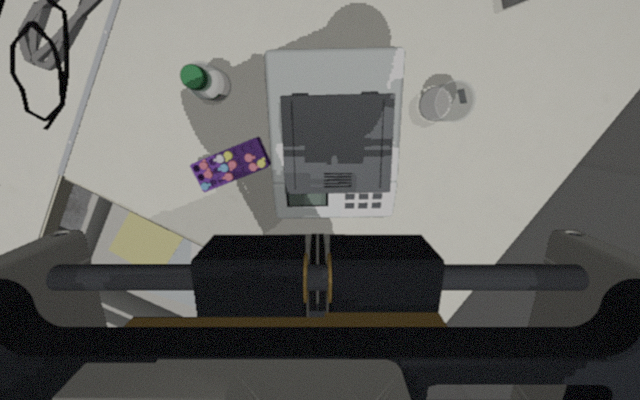

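Request:
apply_moves(
  moves=[
    [-1,0.005,0.026,0.02,0],
    [-1,0,0,0.03,0],
    [-1,0,0,0.03,0],
    [-1,0,0,0.03,0],
    [-1,0,0,0.025,0],
    [-1,0,0,0,0],
  ],
)

```text
t: 3.9
eef_pos: [0.4691, -0.0409, 0.1203]
ee_rot: [3.141, 0.008, -0.0]
force: [-1.0, 0.6, -0.9]
width: 0.0002
```

Request:
apply_moves(
  moves=[
    [-1,0,0,0.004,0],
    [-1,0,0,0.004,0],
    [-1,0,0,0.003,0],
    [-1,0,0,0.002,0],
    [-1,0,0,0.002,0],
    [-1,0,0,0,0],
  ],
)

```text
t: 4.4
eef_pos: [0.4729, -0.0408, 0.1099]
ee_rot: [-3.141, -0.001, 0.0]
force: [0.1, 0.2, -0.3]
width: 0.0002
```

Request:
apply_moves(
  moves=[
    [-1,0,0,0.0015,0],
    [-1,0,0,0.0015,0],
    [-1,0,0,0,0],
  ],
)

```text
t: 4.65
eef_pos: [0.4725, -0.041, 0.1065]
ee_rot: [3.142, 0.0, 0.0]
force: [-0.4, -0.4, -0.0]
width: 0.0008
```

```bash
python3 - <<'E'
from h import *
p=eyes.grab_frame("scene"); s=arm.get_state();print(s["eef_pos"],s["force"],s["joint_efforts"])
cv2.imwrite("pics/s2c.png",cv2.resize(cv2.cvtColor(p["color"],cv2.COLOR_RGB2BGR)[100:280,240:440],None,fx=3.2,fy=3.2,interpolation=2))
W=world(p)
print(proj(p,s["eef_pos"]))
for v in range(165,200,3): print(v,[tuple((W[v,u]*1000).round().astype(int)) for u in (325,335,345,355)])
E
```

```text
[ 0.47261854 -0.04096694  0.106588  ] [ 0.31546395  0.54859536 -0.6754887 ] [ 7.41983706e-03 -3.35124958e+01  2.50975746e+01  5.89137554e+00
  1.24640744e-01 -2.05528918e-04]
[342.06373574 177.07493432]
165 [(np.int64(473), np.int64(-104), np.int64(113)), (np.int64(293), np.int64(-304), np.int64(0)), (np.int64(266), np.int64(-290), np.int64(-1)), (np.int64(242), np.int64(-274), np.int64(-2))]
168 [(np.int64(483), np.int64(-90), np.int64(113)), (np.int64(465), np.int64(-77), np.int64(114)), (np.int64(283), np.int64(-269), np.int64(0)), (np.int64(258), np.int64(-254), np.int64(0))]
171 [(np.int64(490), np.int64(-81), np.int64(111)), (np.int64(474), np.int64(-64), np.int64(113)), (np.int64(292), np.int64(-257), np.int64(-2)), (np.int64(269), np.int64(-240), np.int64(-2))]
174 [(np.int64(503), np.int64(-63), np.int64(114)), (np.int64(484), np.int64(-52), np.int64(113)), (np.int64(467), np.int64(-38), np.int64(113)), (np.int64(284), np.int64(-222), np.int64(-1))]
177 [(np.int64(510), np.int64(-53), np.int64(112)), (np.int64(494), np.int64(-38), np.int64(114)), (np.int64(477), np.int64(-25
[... 690 characters left out ...]
np.int64(528), np.int64(8), np.int64(113)), (np.int64(510), np.int64(17), np.int64(111)), (np.int64(488), np.int64(23), np.int64(108))]
192 [(np.int64(551), np.int64(5), np.int64(112)), (np.int64(536), np.int64(18), np.int64(112)), (np.int64(514), np.int64(22), np.int64(108)), (np.int64(487), np.int64(22), np.int64(100))]
195 [(np.int64(1006), np.int64(636), np.int64(498)), (np.int64(540), np.int64(23), np.int64(109)), (np.int64(515), np.int64(23), np.int64(102)), (np.int64(489), np.int64(24), np.int64(94))]
198 [(np.int64(565), np.int64(25), np.int64(111)), (np.int64(541), np.int64(25), np.int64(103)), (np.int64(515), np.int64(24), np.int64(95)), (np.int64(488), np.int64(23), np.int64(87))]
```

View pics/s2c.png

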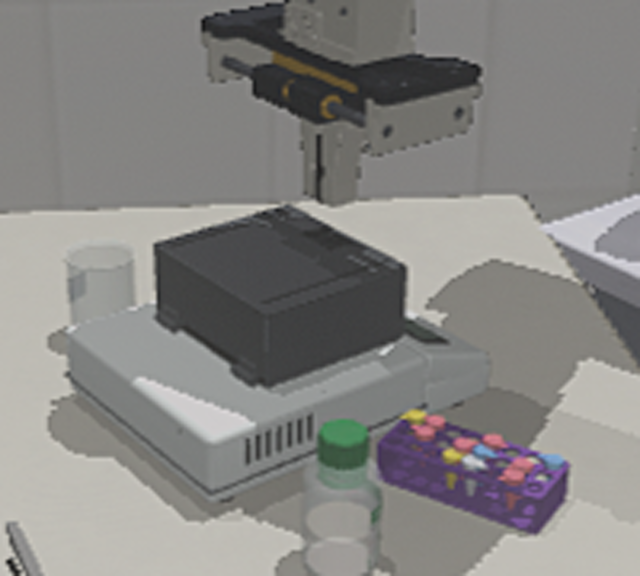

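```bash
python3 - <<'E'
from h import *
p=eyes.grab_frame("scene"); W=world(p)
for v in range(130,172,3): print(v,[tuple(int(x) for x in (W[v,u]*1000).round()) for u in (337,340,343,347,350)])
q=eyes.grab_frame("top"); save(q,"t2"); s=arm.get_state();print(s,proj(q,s["eef_pos"]))
cv2.imwrite("pics/t2c.png",cv2.resize(cv2.cvtColor(q["color"],cv2.COLOR_RGB2BGR)[100:320,190:430],None,fx=2.5,fy=2.5,interpolation=2))
E
```

```text
130 [(513, -8, 230), (509, -5, 230), (502, -5, 228), (492, -4, 227), (482, -7, 224)]
133 [(510, -13, 222), (509, -5, 224), (504, -2, 224), (504, 11, 227), (484, -5, 219)]
136 [(511, -11, 216), (508, -5, 217), (502, -4, 216), (504, 11, 221), (505, 22, 224)]
139 [(484, -46, 195), (479, -42, 195), (484, -27, 200), (488, -9, 206), (482, -6, 206)]
142 [(483, -48, 187), (480, -42, 188), (483, -27, 193), (481, -17, 196), (471, -19, 193)]
145 [(485, -45, 182), (483, -38, 183), (482, -29, 186), (481, -16, 190), (471, -19, 187)]
148 [(484, -45, 175), (483, -37, 177), (484, -26, 181), (478, -21, 181), (469, -21, 179)]
151 [(485, -45, 168), (482, -37, 170), (484, -26, 174), (477, -21, 174), (470, -19, 173)]
154 [(485, -44, 162), (482, -37, 164), (484, -25, 168), (476, -22, 167), (469, -21, 166)]
157 [(484, -46, 154), (482, -38, 157), (484, -25, 161), (473, -25, 159), (467, -23, 158)]
160 [(485, -44, 149), (485, -34, 152), (483, -27, 154), (475, -23, 153), (466, -24, 151)]
163 [(277, -315, -1), (482, -37, 143), (483, -26, 147), (474, -24, 146), (246, -293, -1)]
166 [(290, -298, -1), (282, -294, -2), (274, -290, -2), (268, -279, 0), (260, -274, 0)]
169 [(464, -71, 113), (458, -67, 113), (289, -271, -2), (281, -262, -1), (272, -260, -2)]
{'t': 4.8, 'q': array([ 3.29774890e-01,  1.01963296e-01, -5.34778153e-01,  4.36297407e-05,
       -9.34080622e-01,  1.24116343e+00]), 'qd': array([ 4.21378205e-04,  7.52046002e-04,  6.94125023e-05, -3.80855816e-04,
       -8.91917113e-04,  6.93504511e-04]), 'joint_efforts': array([-2.81318520e-03, -3.35014057e+01,  2.50986797e+01,  5.89607030e+00,
        8.75125453e-02, -1.35912001e-04]), 'eef_pos': array([ 0.47271133, -0.0409426 ,  0.10669452]), 'ee_rot': array([3.14155113e+00, 1.30042344e-05, 1.67935098e-04]), 'force': array([0.47652771, 0.31090402, 0.39915053]), 'moment': array([-0.05723839, -0.00880186,  0.0586032 ]), 'width': 8.891967951588266e-05} [312.82814874 225.2463641 ]
```

View pics/t2c.png

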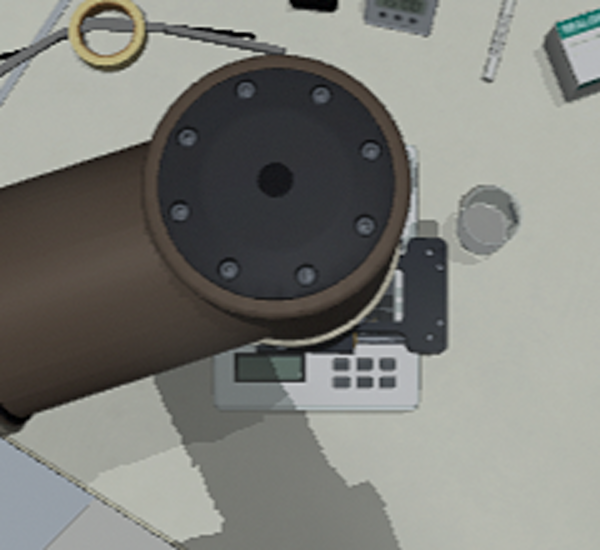

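Request:
apply_moves(
  moves=[
    [-1,0,0,0.006,0],
    [-1,0,0,0.006,0],
    [-1,0,0,0.006,0],
    [-1,0,0,0.004,0],
    [-1,0,0,0,0],
  ],
)

```text
t: 5.22
eef_pos: [0.4718, -0.0412, 0.0833]
ee_rot: [3.141, 0.002, -0.0]
force: [0.4, 0.1, -0.3]
width: 0.0002
```

```bash
python3 - <<'E'
from h import *
p=eyes.grab_frame("scene"); W=world(p); s=arm.get_state();print(s["eef_pos"],s["force"])
for v in range(154,178,2): print(v,[tuple(int(x) for x in (W[v,u]*1000).round()) for u in (337,340,343,347,350)])
cv2.imwrite("pics/s3c.png",cv2.resize(cv2.cvtColor(p["color"],cv2.COLOR_RGB2BGR)[120:240,270:420],None,fx=4,fy=4,interpolation=2))
E
```

```text
[ 0.47216664 -0.0410661   0.08390811] [-0.03964503 -0.77494712  0.60123272]
154 [(485, -45, 162), (480, -40, 162), (482, -28, 166), (480, -18, 169), (472, -17, 168)]
156 [(484, -46, 157), (481, -39, 158), (483, -26, 163), (478, -19, 164), (471, -18, 163)]
158 [(483, -47, 152), (482, -38, 154), (482, -27, 158), (476, -21, 159), (469, -20, 157)]
160 [(485, -44, 149), (481, -39, 149), (483, -26, 154), (478, -19, 155), (468, -22, 152)]
162 [(483, -46, 143), (483, -37, 146), (484, -24, 150), (476, -22, 149), (467, -22, 147)]
164 [(483, -46, 138), (481, -38, 140), (483, -25, 145), (476, -21, 145), (467, -22, 142)]
166 [(483, -46, 133), (482, -36, 137), (484, -24, 141), (474, -24, 139), (465, -24, 137)]
168 [(483, -45, 129), (482, -37, 132), (483, -25, 136), (474, -23, 135), (465, -24, 132)]
170 [(483, -46, 124), (483, -36, 128), (484, -24, 132), (475, -21, 131), (467, -22, 129)]
172 [(473, -58, 113), (484, -34, 124), (485, -23, 128), (473, -24, 125), (465, -24, 123)]
174 [(480, -50, 113), (475, -46, 113), (484, -24, 123), (463, -36, 113), (456, -34, 112)]
176 [(486, -41, 113), (482, -36, 113), (478, -31, 114), (467, -31, 111), (464, -24, 113)]
```

View pics/s3c.png

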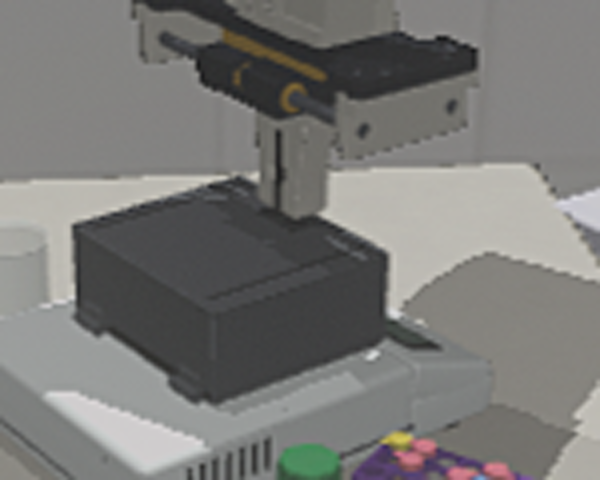

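The fingertips show at (343,173), about 36 mm higher than the reported TCP. The zero contact force agrees, so I'll work to the observed offset and to force.

Request:
apply_moves(
  moves=[
    [-1,0,0,0.002,0],
    [-1,0,0,0.002,0],
    [-1,0,0,0,0],
  ],
)

```text
t: 5.52
eef_pos: [0.4726, -0.0409, 0.0804]
ee_rot: [3.142, 0.0, 0.0]
force: [-0.7, -0.2, 0.2]
width: 0.0004
```

Request:
apply_moves(
  moves=[
    [-1,0,0,0.001,0],
    [-1,0,0,0.001,0],
    [-1,0,0,0,0],
  ],
)

```text
t: 5.77
eef_pos: [0.4727, -0.0409, 0.0786]
ee_rot: [-3.142, -0.0, 0.0]
force: [-0.7, 0.0, -0.1]
width: 0.0006
```

Request:
apply_moves(
  moves=[
    [-1,0,0,0.001,0],
    [-1,0,0,0.001,0],
    [-1,0,0,0,0],
  ],
)

```text
t: 6.02
eef_pos: [0.4726, -0.0409, 0.0767]
ee_rot: [3.142, 0.0, 0.0]
force: [-1.1, 1.8, 3.5]
width: 0.0007
```

Request:
apply_moves(
  moves=[
    [-1,0,0,0.001,0],
    [-1,0,0,0.001,0],
    [-1,0,0,0.001,0],
    [-1,0,0,0,0],
  ],
)

```text
t: 6.35
eef_pos: [0.4715, -0.0411, 0.0736]
ee_rot: [3.141, 0.002, 0.0]
force: [-4.7, 1.1, 7.0]
width: 0.0002
```

Request:
apply_moves(
  moves=[
    [-1,0,0,0.001,0],
    [-1,0,0,0.001,0],
    [-1,0,0,0,0],
  ],
)

```text
t: 6.6
eef_pos: [0.4714, -0.0413, 0.0716]
ee_rot: [3.141, 0.002, 0.0]
force: [-6.2, 0.7, 6.8]
width: 0.0004
```

Request:
apply_moves(
  moves=[
    [-1,0,0,0.001,0],
    [-1,0,0,0.0005,0],
    [-1,0,0,0,0],
  ],
)

```text
t: 6.85
eef_pos: [0.4713, -0.0413, 0.0706]
ee_rot: [3.141, 0.002, 0.0]
force: [-7.8, 0.4, 12.3]
width: 0.0009
```

Request:
apply_moves(
  moves=[
    [-1,0,0,-0.01,0],
    [-1,0,0,-0.03,0],
    [-1,0,0,-0.035,0],
    [-1,0,0,-0.035,0],
    [-1,0,0,-0.035,0],
    [-1,0,0,-0.025,0],
    [-1,0,0,0,0],
    [-1,0,0,0,0],
    [-1,0,0,0,0],
    [-1,0,0,0,0],
    [-1,0,0,0,0],
    [-1,0,0,0,0],
  ],
)

```text
t: 7.85
eef_pos: [0.4723, -0.041, 0.2392]
ee_rot: [3.141, 0.002, 0.0]
force: [-0.7, 0.6, 0.3]
width: 0.0004
```

Request:
apply_moves(
  moves=[
    [-1,0,0,0,0],
    [-1,0,0,0,0],
    [-1,0,0,0,0],
    [-1,0,0,0,0],
    [-1,0,0,0,0],
    [-1,0,0,0,0],
    [-1,0,0,0,0],
    [-1,0,0,0,0],
    [-1,0,0,0,0],
    [-1,0,0,0,0],
  ],
)

```text
t: 8.68
eef_pos: [0.4727, -0.0409, 0.2402]
ee_rot: [-3.142, -0.0, 0.0]
force: [0.1, -0.6, -0.6]
width: 0.0005
```

```bash
python3 - <<'E'
from h import *
for n in("scene","wrist"):
    p=eyes.grab_frame(n); save(p,n+"4")
    for l in("cover","carriage_mid","stoppered_cell_centre","open_cell_centre"):
        for r in outline_of(l,p)[:2]:
            m=r["region"]&(p["z_map"]>0); print(n,l,r["score"],r["extent"],np.median(world(p)[m],0))
    np.savez("pics/"+n+"4.npz",W=world(p))
p0=cv2.imread("pics/scene4.png")[120:260,250:410];cv2.imwrite("pics/s4c.png",cv2.resize(p0,None,fx=4.5,fy=4.2,interpolation=2))
E
```

```text
scene cover 0.74 [267.7, 147.4, 325.8, 229.5] [ 0.61683878 -0.00544958  0.13307192]
scene cover 0.67 [322.6, 180.5, 330.2, 188.8] [ 0.50685943 -0.05096687  0.09740248]
scene carriage_mid 0.75 [267.3, 149.4, 325.8, 227.6] [ 0.61650974 -0.00579691  0.13228184]
scene carriage_mid 0.57 [322.1, 186.8, 343.3, 207.6] [ 0.51230441 -0.01401882  0.07699233]
scene stoppered_cell_centre 0.62 [325.9, 181.0, 329.6, 186.0] [ 0.50631287 -0.05125263  0.09637378]
wrist cover 0.78 [240.5, 31.7, 398.7, 113.5] [ 0.59065966 -0.04113847  0.1765437 ]
wrist carriage_mid 0.66 [298.0, 142.9, 347.3, 165.7] [ 0.50922296 -0.04299437  0.08681225]
wrist stoppered_cell_centre 0.46 [328.8, 149.7, 340.4, 161.7] [ 0.50753408 -0.05759417  0.10623586]
wrist open_cell_centre 0.69 [300.6, 151.2, 312.3, 163.5] [ 0.50599501 -0.02762003  0.09942183]
```

View pics/s4c.png

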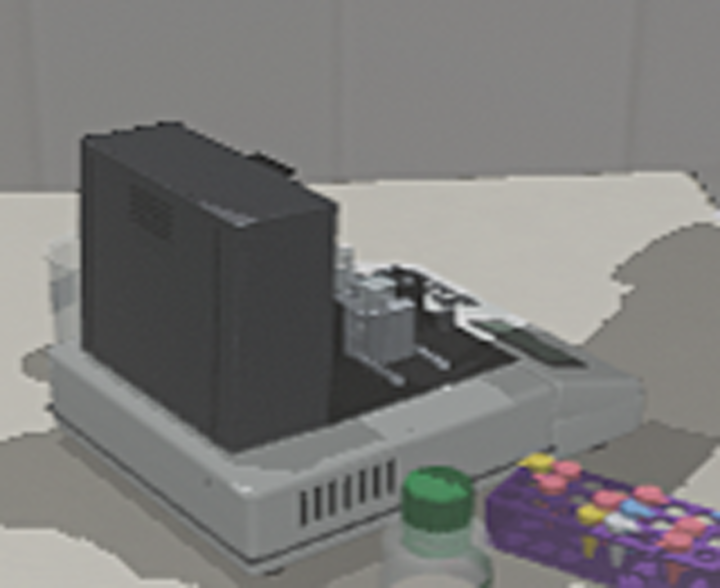

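View pics/wrist4.png

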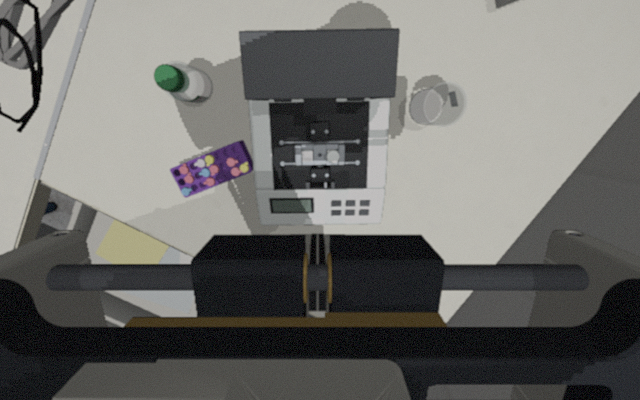

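```bash
python3 - <<'E'
import cv2
a=cv2.imread("pics/wrist4.png")[95:200,255:385];cv2.imwrite("pics/w4c.png",cv2.resize(a,None,fx=5,fy=5,interpolation=2))
E
```

```text
(no output)
```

View pics/w4c.png

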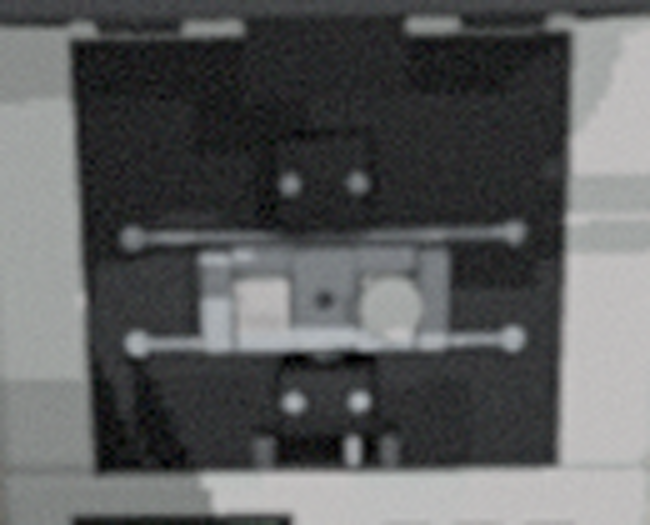

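The white stopper is at (335,155) in the wrist picture, on the −y side. So I push the −y end plate towards +y.

Request:
apply_moves(
  moves=[
    [-1,0.017,0.033,0,0],
    [-1,0.017,0.033,0,0],
    [-1,0,0,0.03,0],
    [-1,0,0,0.035,0],
    [-1,0,0,0.035,0],
    [-1,0,0,0.035,0],
    [-1,0,0,0.03,0],
    [-1,0,0,0,0],
  ],
)

```text
t: 9.85
eef_pos: [0.5023, -0.1072, 0.0696]
ee_rot: [3.141, 0.01, -0.001]
force: [-1.2, -0.1, -0.6]
width: 0.0008
```

```bash
python3 - <<'E'
from h import *
print(arm.get_state()["eef_pos"])
p=eyes.grab_frame("scene"); save(p,"scene5"); W=world(p)
cv2.imwrite("pics/s5c.png",cv2.resize(cv2.cvtColor(p["color"],cv2.COLOR_RGB2BGR)[100:260,240:420],None,fx=4,fy=3.7,interpolation=2))
E
```

```text
[ 0.50227387 -0.10716888  0.06962308]
```

View pics/s5c.png

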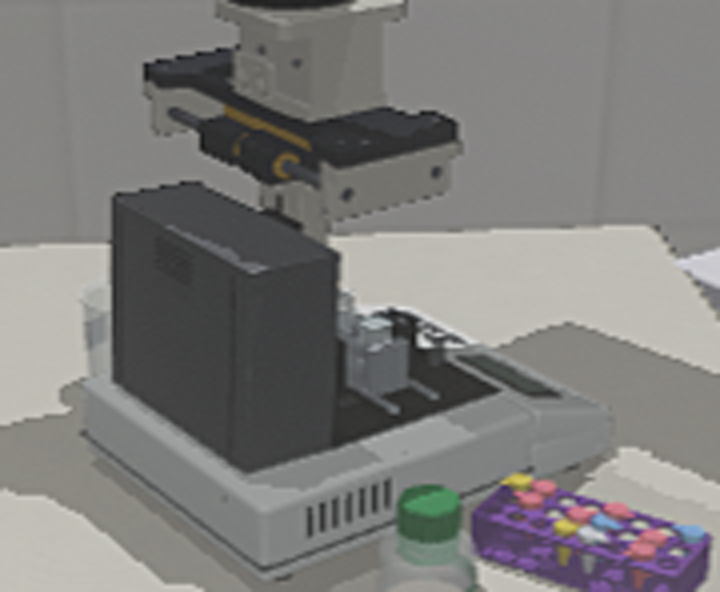

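Request:
apply_moves(
  moves=[
    [-1,0,0,0.01,0],
    [-1,0,0,0.01,0],
    [-1,0,0,0.007,0],
    [-1,0,0,0.004,0],
    [-1,0,0,0,0],
    [-1,0,0,0,0],
  ],
)

```text
t: 10.4
eef_pos: [0.5069, -0.1069, 0.0444]
ee_rot: [3.142, -0.0, 0.0]
force: [1.1, -1.1, 0.1]
width: 0.0005
```

Request:
apply_moves(
  moves=[
    [-1,0,-0.004,0,0],
    [-1,0,-0.004,0,0],
    [-1,0,-0.003,0,0],
    [-1,0,0,0,0],
  ],
)

```text
t: 10.73
eef_pos: [0.507, -0.0952, 0.0445]
ee_rot: [-3.141, -0.001, 0.001]
force: [-0.0, -0.3, 0.3]
width: 0.0005
```

Request:
apply_moves(
  moves=[
    [-1,0,0,0.003,0],
    [-1,0,0,0.003,0],
    [-1,0,-0.002,0,0],
    [-1,0,-0.002,0,0],
    [-1,0,-0.002,0,0],
    [-1,0,0,0,0],
  ],
)

```text
t: 11.23
eef_pos: [0.5067, -0.0897, 0.0381]
ee_rot: [3.142, 0.0, 0.0]
force: [0.1, -0.2, 0.7]
width: 0.0007
```

Request:
apply_moves(
  moves=[
    [-1,0,-0.002,0,0],
    [-1,0,-0.002,0,0],
    [-1,0,-0.002,0,0],
    [-1,0,0,0,0],
  ],
)

```text
t: 11.57
eef_pos: [0.5067, -0.0836, 0.0382]
ee_rot: [-3.142, 0.0, 0.0]
force: [-0.1, 0.8, -0.3]
width: 0.0007
```

```bash
python3 - <<'E'
from h import *
print(arm.get_state()["force"])
p=eyes.grab_frame("scene"); W=world(p)
cv2.imwrite("pics/s6c.png",cv2.resize(cv2.cvtColor(p["color"],cv2.COLOR_RGB2BGR)[160:230,300:380],None,fx=8,fy=8,interpolation=2))
q=eyes.grab_frame("wrist"); cv2.imwrite("pics/w6c.png",cv2.resize(cv2.cvtColor(q["color"],cv2.COLOR_RGB2BGR)[50:320,160:480],None,fx=2.2,fy=2.2,interpolation=2))
E
```

```text
[-0.1372293   0.78552176 -0.25816454]
```

View pics/s6c.png

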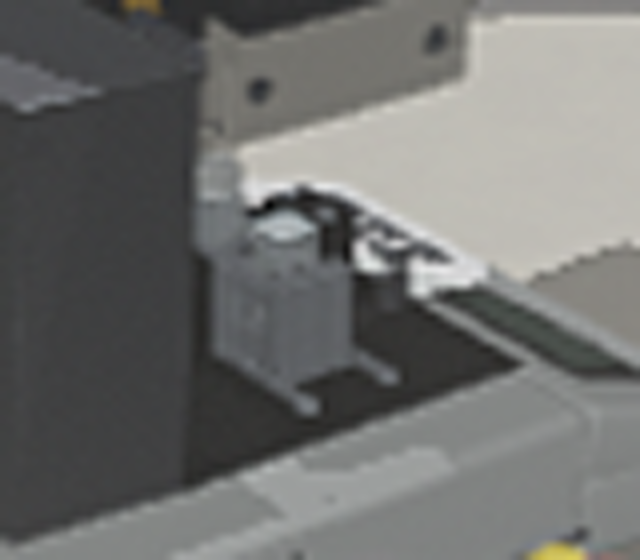

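View pics/w6c.png

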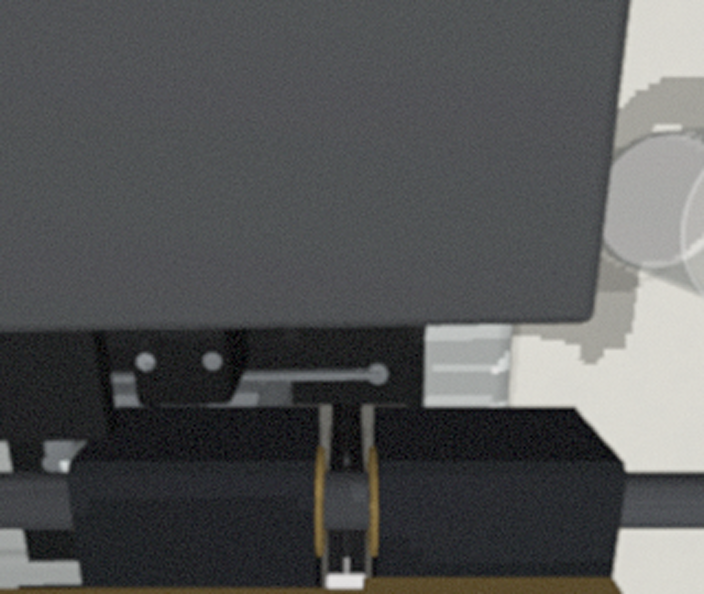

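Request:
apply_moves(
  moves=[
    [-1,0,-0.002,0,0],
    [-1,0,-0.002,0,0],
    [-1,0,0,0,0],
  ],
)

```text
t: 11.92
eef_pos: [0.5068, -0.0797, 0.0382]
ee_rot: [-3.142, -0.0, 0.0]
force: [0.3, 0.7, -0.0]
width: 0.0003
```

Request:
apply_moves(
  moves=[
    [-1,0,-0.002,0,0],
    [-1,0,-0.002,0,0],
    [-1,0,0,0,0],
  ],
)

```text
t: 12.17
eef_pos: [0.5067, -0.0756, 0.0382]
ee_rot: [-3.142, 0.0, 0.0]
force: [0.3, -0.4, 0.3]
width: 0.0004
```

Request:
apply_moves(
  moves=[
    [-1,0,-0.002,0,0],
    [-1,0,0,0,0],
  ],
)

```text
t: 12.33
eef_pos: [0.5066, -0.0748, 0.0383]
ee_rot: [3.14, 0.0, 0.001]
force: [0.7, -7.7, -0.3]
width: 0.0004
```

```bash
python3 - <<'E'
from h import *
print(arm.get_state()["force"])
p=eyes.grab_frame("scene"); W=world(p)
cv2.imwrite("pics/s7c.png",cv2.resize(cv2.cvtColor(p["color"],cv2.COLOR_RGB2BGR)[160:230,300:380],None,fx=8,fy=8,interpolation=2))
E
```

```text
[ 0.72280956 -7.74638268 -0.2603258 ]
```

View pics/s7c.png

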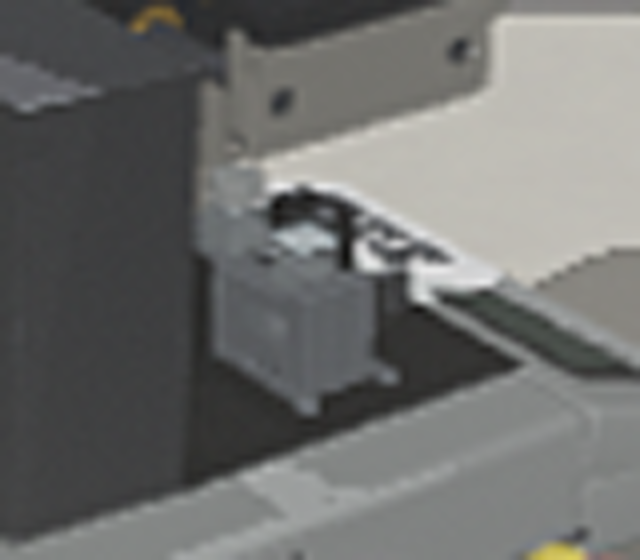

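Request:
apply_moves(
  moves=[
    [-1,0,-0.001,0,0],
    [-1,0,0,0,0],
  ],
)

```text
t: 12.55
eef_pos: [0.5066, -0.0747, 0.0384]
ee_rot: [3.139, 0.001, 0.001]
force: [2.2, -13.2, -0.3]
width: 0.0005
```

Request:
apply_moves(
  moves=[
    [-1,0,0.004,0,0],
    [-1,0,0.006,0,0],
    [-1,0,0.01,0,0],
    [-1,0,0.01,-0.02,0],
    [-1,0,0,-0.035,0],
    [-1,0,0,-0.035,0],
    [-1,0,0,-0.035,0],
    [-1,0,0,-0.035,0],
    [-1,0,0,-0.035,0],
    [-1,0,0,0,0],
    [-1,0,0,0,0],
  ],
)

```text
t: 13.47
eef_pos: [0.508, -0.1031, 0.2355]
ee_rot: [-3.141, -0.005, 0.0]
force: [-1.0, 0.2, -0.5]
width: 0.0004
```

```bash
python3 - <<'E'
from h import *
for n in("scene","wrist"):
    p=eyes.grab_frame(n); save(p,n+"8")
    for l in("cover","carriage_mid","stoppered_cell_centre","open_cell_centre"):
        for r in outline_of(l,p)[:1]:
            m=r["region"]&(p["z_map"]>0); print(n,l,r["score"],r["extent"],np.median(world(p)[m],0))
W=world(p)
W=np.where(p["z_map"][...,None]>0,W,np.nan)
z=W[...,2]
m=(z>0.085)&(z<0.094)&(W[...,0]>0.49)&(W[...,0]<0.525)&(abs(W[...,1]+.04)<.06); print("carriage top y",np.percentile(W[m][:,1],[1,50,99]),m.sum())
m=(z>0.085)&(z<0.094)&(W[...,0]>0.52)&(W[...,0]<0.55)&(abs(W[...,1]+.04)<.06);print("det y",np.percentile(W[m][:,1],[1,50,99]),m.sum())
a=cv2.imread("pics/wrist8.png");
u=np.array([310,160]); 
cv2.imwrite("pics/w8.png",a)
E
```

```text
scene cover 0.93 [268.0, 149.7, 326.0, 231.5] [ 0.61677361 -0.00494733  0.13342888]
scene carriage_mid 0.59 [327.5, 194.3, 348.7, 209.9] [ 5.13200680e-01 -1.06877217e-04  7.54222548e-02]
scene stoppered_cell_centre 0.56 [327.6, 183.9, 333.1, 191.3] [ 0.50956335 -0.03704926  0.09601528]
scene open_cell_centre 0.42 [334.3, 185.8, 340.2, 196.2] [ 0.50986655 -0.00894908  0.09534741]
wrist cover 0.76 [163.9, 77.1, 321.0, 152.0] [ 0.59126338 -0.041841    0.17656647]
wrist carriage_mid 0.89 [231.8, 169.0, 287.7, 193.9] [ 0.51179661 -0.02856529  0.08659238]
wrist stoppered_cell_centre 0.47 [262.2, 180.3, 278.4, 190.5] [ 0.50750745 -0.04437147  0.10620318]
wrist open_cell_centre 0.45 [233.4, 179.2, 251.8, 190.2] [ 0.50704405 -0.01452999  0.09906935]
carriage top y [-0.05781526 -0.03004629  0.00131938] 763
det y [-0.0542598  -0.04408898 -0.03109661] 385
```

View pics/w8.png

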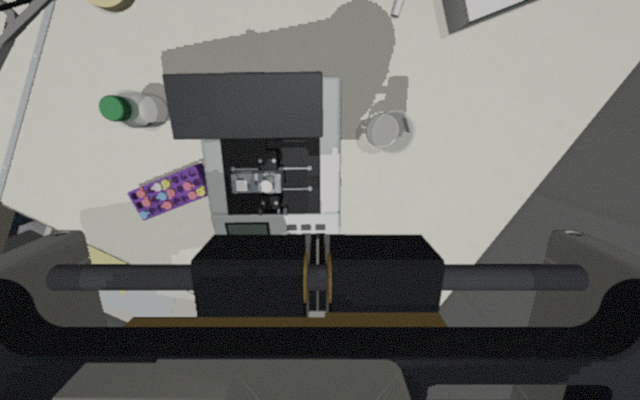

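Request:
apply_moves(
  moves=[
    [-1,0.028,-0.012,0,0],
    [-1,0.028,-0.012,0,0],
    [-1,0.028,-0.012,0,0],
    [-1,0.028,-0.012,0,0],
    [-1,0.028,-0.012,0,0],
    [-1,0.004,0,0,0],
    [-1,0,0,0,0],
  ],
)

```text
t: 14.55
eef_pos: [0.6518, -0.0422, 0.2313]
ee_rot: [3.141, 0.002, 0.001]
force: [-0.5, 0.4, -0.6]
width: 0.0001
```

```bash
python3 - <<'E'
from h import *
print(arm.get_state()["eef_pos"])
p=eyes.grab_frame("scene"); save(p,"scene9"); W=world(p)
for l in("cover",):
    r=outline_of(l,p)[0]; m=r["region"]&(p["z_map"]>0); P=W[m]; P=P[(P[:,2]<.2)&(P[:,2]>.09)]; print(np.percentile(P,[1,50,99],axis=0))
    for z0 in(.1,.12,.14,.16): 
        q=P[(abs(P[:,2]-z0)<.006)&(P[:,1]<.015)]; print(z0,len(q),np.percentile(q[:,0],[5,50,95]) if len(q) else "")
cv2.imwrite("pics/s9c.png",cv2.resize(cv2.cvtColor(p["color"],cv2.COLOR_RGB2BGR)[60:260,200:420],None,fx=3.2,fy=2.9,interpolation=2))
h=np.array([571,60])
prev=None
for th in np.arange(1.52,-0.01,-0.08):
    c=np.array([571-100*np.cos(th)+53*np.sin(th)+10.5, 60+100*np.sin(th)+53*np.cos(th)-35.5])
    print(round(th,2),c.round(1),None if prev is None else (c-prev).round(1)); prev=c
E
```

```text
[ 0.65176845 -0.04218548  0.23133177]
[[ 0.56528384 -0.10135685  0.09117813]
 [ 0.61539384 -0.00743786  0.14613207]
 [ 0.62238043  0.02628259  0.17692014]]
0.1 170 [0.61951278 0.62104828 0.62266721]
0.12 169 [0.61871939 0.6200111  0.62151251]
0.14 178 [0.61768626 0.61903053 0.62058783]
0.16 183 [0.61667367 0.61820673 0.61959254]
1.52 [629.4 127.1] None
1.44 [621.  130.6] [-8.3  3.5]
1.36 [612.4 133.4] [-8.6  2.8]
1.28 [603.6 135.5] [-8.8  2.1]
1.2 [594.7 136.9] [-8.9  1.4]
1.12 [585.6 137.6] [-9.   0.7]
1.04 [576.6 137.6] [-9.1 -0. ]
0.96 [567.6 136.8] [-9.  -0.8]
0.88 [558.6 135.3] [-8.9 -1.5]
0.8 [549.8 133.2] [-8.8 -2.2]
0.72 [541.3 130.3] [-8.6 -2.9]
0.64 [532.9 126.7] [-8.3 -3.6]
0.56 [524.9 122.5] [-8.  -4.2]
0.48 [517.3 117.7] [-7.7 -4.8]
0.4 [510.  112.3] [-7.2 -5.4]
0.32 [503.2 106.3] [-6.8 -6. ]
0.24 [497.   99.8] [-6.3 -6.5]
0.16 [491.2  92.8] [-5.7 -7. ]
0.08 [486.1  85.3] [-5.2 -7.4]
-0.0 [481.5  77.5] [-4.6 -7.8]
```

View pics/s9c.png

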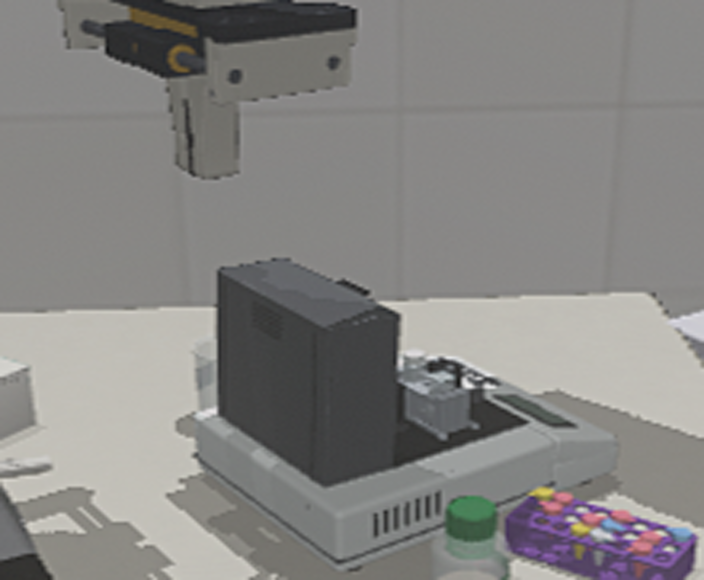

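Request:
apply_moves(
  moves=[
    [-1,0,0,0.035,0],
    [-1,0,0,0.035,0],
    [-1,0,0,0.03,0],
    [-1,0,0,0.004,0],
    [-1,0,0,0,0],
    [-1,-0.006,0,0,0],
    [-1,-0.006,0,0,0],
    [-1,-0.006,0,0,0],
    [-1,0,0,0,0],
  ],
)

```text
t: 15.4
eef_pos: [0.6322, -0.0428, 0.1312]
ee_rot: [-3.141, -0.003, 0.0]
force: [0.1, 0.3, 0.1]
width: 0.0007
```

Request:
apply_moves(
  moves=[
    [-1,-0.004,0,0,0],
    [-1,-0.004,0,0,0],
    [-1,-0.004,0,-0.001,0],
    [-1,0,0,0,0],
  ],
)

```text
t: 15.73
eef_pos: [0.6218, -0.0428, 0.1318]
ee_rot: [-3.141, -0.004, 0.001]
force: [3.8, 0.1, 2.7]
width: 0.0004
```

Request:
apply_moves(
  moves=[
    [-1,-0.0043,0,-0.0014,0],
    [-1,-0.0043,0,-0.0014,0],
    [-1,-0.0044,0,-0.001,0],
    [-1,-0.0044,0,-0.001,0],
    [-1,-0.0045,0,-0.0007,0],
    [-1,-0.0045,0,-0.0007,0],
  ],
)

```text
t: 16.23
eef_pos: [0.5953, -0.043, 0.1374]
ee_rot: [3.141, -0.002, 0.001]
force: [4.4, -1.7, 4.8]
width: 0.0
```

Request:
apply_moves(
  moves=[
    [-1,-0.0045,0,-0.0003,0],
    [-1,-0.0045,0,-0.0003,0],
    [-1,-0.0045,0,0,0],
    [-1,-0.0045,0,0,0],
    [-1,-0.0045,0,0.0004,0],
    [-1,-0.0045,0,0.0004,0],
  ],
)

```text
t: 16.73
eef_pos: [0.568, -0.0433, 0.1374]
ee_rot: [3.141, -0.002, 0.001]
force: [3.2, -2.0, 8.0]
width: 0.0005
```

Request:
apply_moves(
  moves=[
    [-1,-0.0045,0,0.0008,0],
    [-1,-0.0045,0,0.0008,0],
    [-1,-0.0044,0,0.0011,0],
    [-1,-0.0044,0,0.0011,0],
    [-1,-0.0043,0,0.0015,0],
    [-1,-0.0043,0,0.0015,0],
    [-1,-0.0042,0,0.0018,0],
    [-1,-0.0042,0,0.0018,0],
  ],
)

```text
t: 17.4
eef_pos: [0.5322, -0.0435, 0.1266]
ee_rot: [3.141, -0.0, 0.0]
force: [-0.9, -2.5, 9.5]
width: 0.0004
```

Request:
apply_moves(
  moves=[
    [-1,-0.004,0,0.0021,0],
    [-1,-0.004,0,0.0021,0],
    [-1,-0.0038,0,0.0024,0],
    [-1,-0.0038,0,0.0024,0],
    [-1,-0.0036,0,0.0027,0],
    [-1,-0.0036,0,0.0027,0],
  ],
)

```text
t: 17.9
eef_pos: [0.5082, -0.0437, 0.1117]
ee_rot: [3.14, 0.002, 0.0]
force: [-1.8, -2.2, 9.5]
width: 0.0002
```

Request:
apply_moves(
  moves=[
    [-1,-0.0034,0,0.003,0],
    [-1,-0.0034,0,0.003,0],
    [-1,-0.003,0,0.0033,0],
    [-1,-0.003,0,0.0033,0],
    [-1,-0.0028,0,0.0035,0],
    [-1,-0.0028,0,0.0035,0],
    [-1,-0.0026,0,0.0037,0],
    [-1,-0.0026,0,0.0037,0],
  ],
)

```text
t: 18.57
eef_pos: [0.4833, -0.044, 0.0841]
ee_rot: [3.14, 0.005, -0.0]
force: [-4.2, -2.7, 10.7]
width: 0.0007
```

```bash
python3 - <<'E'
from h import *
print(arm.get_state()["eef_pos"],arm.get_state()["force"])
p=eyes.grab_frame("scene"); save(p,"scene10")
cv2.imwrite("pics/s10c.png",cv2.resize(cv2.cvtColor(p["color"],cv2.COLOR_RGB2BGR)[100:260,240:420],None,fx=4,fy=3.7,interpolation=2))
E
```

```text
[ 0.48325014 -0.04404801  0.08407052] [-4.22558627 -2.70998224 10.71055433]
```

View pics/s10c.png

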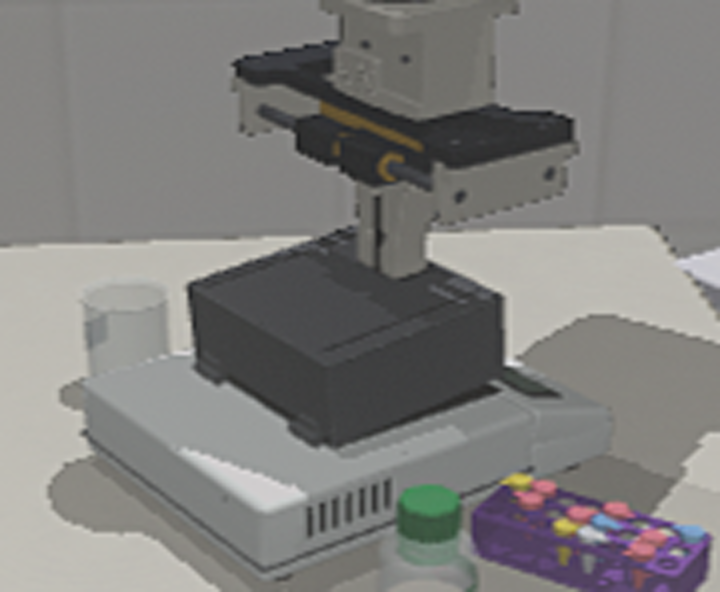

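Request:
apply_moves(
  moves=[
    [-1,-0.001,0,0.002,0],
    [-1,-0.001,0,0.002,0],
    [-1,-0.001,0,0.002,0],
    [-1,0,0,0.002,0],
    [-1,0,0,0.001,0],
    [-1,0,0,0,0],
  ],
)

```text
t: 19.12
eef_pos: [0.4795, -0.0439, 0.0745]
ee_rot: [3.14, 0.006, -0.001]
force: [-4.3, -0.8, 5.2]
width: 0.0003
```

Request:
apply_moves(
  moves=[
    [-1,0,0,0.001,0],
    [-1,0,0,0.001,0],
    [-1,0,0,0.001,0],
    [-1,0,0,0,0],
  ],
)

```text
t: 19.45
eef_pos: [0.4791, -0.0439, 0.0715]
ee_rot: [3.14, 0.007, -0.001]
force: [-7.1, -0.1, 9.1]
width: 0.0007
```

Request:
apply_moves(
  moves=[
    [-1,0,0,0.001,0],
    [-1,0,0,0.0005,0],
    [-1,0,0,0,0],
  ],
)

```text
t: 19.7
eef_pos: [0.4789, -0.044, 0.0708]
ee_rot: [3.14, 0.007, -0.0]
force: [-12.0, 2.0, 19.2]
width: 0.0005
```

Hard end reached: the force doubled over the last 0.7 mm. Releasing.

Request:
apply_moves(
  moves=[
    [-1,0,0,-0.002,0],
    [-1,0,0,-0.004,0],
    [-1,0,0,-0.008,0],
    [-1,0,0,-0.02,0],
    [-1,0,0,-0.035,0],
    [-1,0,0,-0.035,0],
    [-1,0,0,-0.035,0],
    [-1,0,0,-0.03,0],
    [-1,0,0,0,0],
    [-1,0,0,0,0],
    [-1,0,0,0,0],
    [-1,0,0,0,0],
  ],
)

```text
t: 20.7
eef_pos: [0.482, -0.043, 0.2386]
ee_rot: [3.141, 0.003, 0.0]
force: [-0.3, 0.7, -0.8]
width: 0.0005
```

Request:
apply_moves(
  moves=[
    [-1,0,0,0,0],
    [-1,0,0,0,0],
    [-1,0,0,0,0],
    [-1,0,0,0,0],
    [-1,0,0,0,0],
    [-1,0,0,0,0],
    [-1,0,0,0,0],
    [-1,0,0,0,0],
    [-1,0,0,0,0],
    [-1,0,0,0,0],
    [-1,0,0,0,0],
    [-1,0,0,0,0],
  ],
)

```text
t: 21.7
eef_pos: [0.4831, -0.0429, 0.2399]
ee_rot: [3.142, 0.0, 0.0]
force: [-0.4, -0.2, -0.3]
width: 0.0004
```

```bash
python3 - <<'E'
from h import *
print(arm.get_state()["eef_pos"],arm.get_state()["force"])
p=eyes.grab_frame("scene"); save(p,"scene11")
W=world(p);z=W[...,2];m=(z>.1)&(z<.13)&(W[...,0]>.455)&(W[...,0]<.575)&(W[...,1]>-.11)&(W[...,1]<.02)
A=np.c_[W[m][:,:2],np.ones(m.sum())];c=np.linalg.lstsq(A,W[m][:,2],rcond=None)[0];print("slope",c,np.median(z[m]),m.sum())
for l in("beaker","small_bottle","tube_rack"): print(l,outline_of(l,p)[0]["extent"])
cv2.imwrite("pics/s11c.png",cv2.resize(cv2.cvtColor(p["color"],cv2.COLOR_RGB2BGR)[60:290,220:430],None,fx=3,fy=2.6,interpolation=2))
E
```

```text
[ 0.48308484 -0.04292513  0.2398736 ] [-0.41295283 -0.20663066 -0.30351996]
slope [-0.03478798 -0.0020036   0.12983308] 0.11239474620701684 1528
beaker [262.9, 177.3, 283.1, 199.6]
small_bottle [332.7, 230.8, 358.3, 282.6]
tube_rack [358.5, 227.4, 414.1, 268.9]
```

View pics/s11c.png

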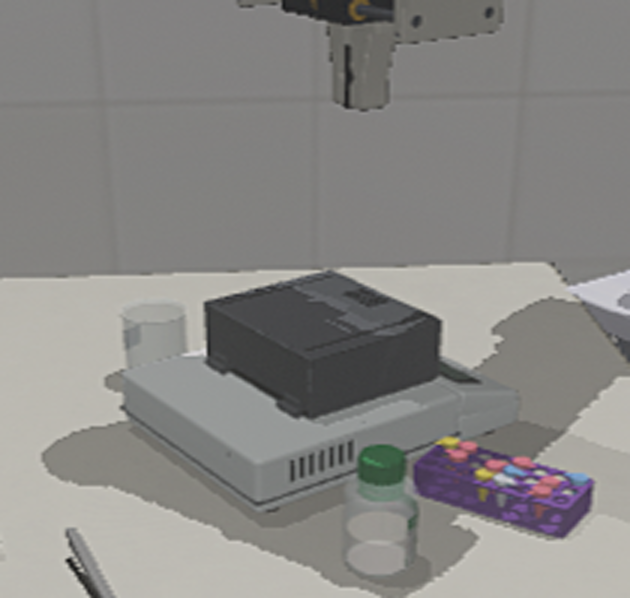

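```bash
python3 - <<'E'
from h import *
for n in("scene","wrist","top"):
    p=eyes.grab_frame(n); W=world(p);z=W[...,2]
    for a,b in((.462,.48),(.5,.52),(.545,.562)):
        m=(z>.09)&(z<.14)&(W[...,0]>a)&(W[...,0]<b)&(W[...,1]>-.095)&(W[...,1]<.005); print(n,a,np.median(z[m]).round(4),m.sum())
print(arm.get_state()["t"])
E
```

```text
scene 0.462 0.113 154
scene 0.5 0.1125 182
scene 0.545 0.1122 175
wrist 0.462 0.1144 1269
wrist 0.5 0.1139 1559
wrist 0.545 0.1136 1468
top 0.462 0.1142 131
top 0.5 0.1121 2
top 0.545 nan 0
22.05
  return _methods._mean(a, axis=axis, dtype=dtype,
  ret = ret.dtype.type(ret / rcount)
```

The cover is flat at latched height (113–114 mm front, 112–114 mm rear) 2 s after release, so I'm handing in.

```bash
python3 -c "
from station import job; print(job.job_done())"
```

```text
the job is handed in; nothing more can be done
None
```

The stoppered cell is in the light path and the cover is latched shut. The job was handed in at about 22 s.

**What I did**
- **Opening:** I pressed the pad to its hard end (about 12 N) and the cover popped fully open.
- **Carriage:** The stoppered cell was on the −y side, so I pushed the −y end plate to the +0.015 stop. The force rose from under 1 N to 13 N with no further travel.
- **Closing:** I swung the cover down from behind, pressed it to its hard end (about 19 N), and let go.

**Last checks**
- **Cover:** It stayed down for about 2 s after release. Its top was level at 112–114 mm, the same as when it was first latched.
- **Carriage and cells:** Before I closed the cover, the carriage's −y edge was 15 mm from the centre of the dark blocks, as it should be at the stop. The stopper was within about 2 mm of the light path. Both cells sat in their pockets; I could not check them again once the cover was shut.
- **Beaker, bottle and rack:** They were unmoved to within a few pixels.
- **Robot:** It was clear of everything, with no contact force.

**What disagreed**
- **Fingertip height:** The fingertips were about 36 mm higher in the pictures than the reported TCP. The contact forces agreed with the pictures, so I used that offset.
- **Photometer position:** The cameras differed by up to 5 mm on its y position.
- **Carriage travel:** The pictures showed 13 to 14.5 mm rather than 15 mm. For the stop I relied on the force and the edge check.

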